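Swap the two change gears on a feed gear unit

TASK

Reverse the gear ratio of the feed gear unit on the bench: lift off the keeper bar (its nuts are already off), swap the large and the small gear so that each sits fully down, hub up, on the shaft where the other one was, then drop the keeper bar back over both shafts so that it lies flat on the two hubs. The dark ribbed rubber mat is free for setting parts down on the way.

Things in the scene. Friction and masses are not known exactly. Their poses are not given: they have to be found in the camera images.
- gear_unit: Grey cast gear box with an aluminium cover, fixed to the bench: 176 mm long (its y axis, along the line through its two upright shafts; 216 mm over feet and stub) and 112 mm wide (its x axis), cover at z = 44 mm. Origin: centre of its underside, midway between the shafts; z up. A short drive stub sticks out of its +y end. The gears and the keeper bar lie on it at the start.
- shaft_a (a point): The shaft at the +y end of the gear unit (44 mm from the middle). The point is on the shaft's axis at its shoulder, 50 mm above the bench, where the underside of a gear rests. The shaft is upright, 17 mm in diameter, and ends in a tapered nose (5 mm across at the tip) 62 mm above this point; the taper starts at 46 mm.
- shaft_b (a point): The shaft at the -y end of the gear unit, 44 mm from the middle and 88 mm from shaft_a; otherwise the same as shaft_a, with the same meaning of the point. At the start either shaft may carry the large gear and the other carries the small one.
- gear_large: Large steel spur gear with five spokes, 95 mm over the teeth, about 0.45 kg. Toothed disc 14 mm thick, with a round hub of 34 mm diameter that rises 20 mm above it (34 mm in all); bore 21 mm, right through. Origin: centre of the underside; z is the axis and points from the disc to the hub. Grip it by the hub. On the unit it keeps clear of the other gear's teeth by 8 mm.
- gear_small: Small steel spur gear with a plain web, 65 mm over the teeth, about 0.26 kg; disc, hub, bore and origin as for the large gear (disc 14 mm thick, hub 34 mm diameter up to 34 mm, bore 21 mm, z from disc to hub).
- keeper_bar: Dark steel link 126 mm long (y axis), 8 mm thick, 0.22 kg: bar 26 mm wide, at each end an eye of 38 mm outer, 24 mm inner diameter, 88 mm apart; on top in the middle a black knob, 26 mm diameter, 15 to 34 mm above the underside: grip it with the fingers across the bar. Starts on both hubs, the shafts stand 20 mm out of its eyes. Either way round fits. Origin: centre of the underside, z up.
- parts_mat: Dark grey ribbed rubber mat, 180 mm (its x axis) by 160 mm (its y axis), 4 mm thick, fixed flat on the bench and empty. Origin: centre of its underside.
Mind the look-alikes: they are no part of the job. Leave any turquoise look-alike of the gear_large alone.

How it is judged:
On the way, in this order (a step that is already met when the one before it is completed fails the run):
1. the keeper bar is off the gear unit (horizontal distance between keeper_bar and gear_unit above 0.09 m), for 0.2 s.
2. both gears sit fully down, hub up, each on the shaft where the other one was ((horizontal distance between gear_large and shaft_a below 0.005 m or horizontal distance between gear_large and shaft_b below 0.005 m) and distance of each of gear_large, gear_small from where it was at the start of the episode above 0.07 m and z of gear_large in the frame of gear_unit between 0.046 and 0.054 m and angle between each of gear_large, gear_small's own z axis and vertical below 0.08 rad and (horizontal distance between gear_small and shaft_a below 0.005 m or horizontal distance between gear_small and shaft_b below 0.005 m) and z of gear_small in the frame of gear_unit between 0.046 and 0.054 m), for 0.2 s.
At the end, for the whole second after the job is handed in: Each gear is on the other's former shaft: within 5 mm of its axis, underside within 4 mm of the shoulder, hub up, level within 0.08 rad. The keeper bar lies on both hubs: within 8 mm of the unit's middle, 4 mm in height, 0.08 rad of level, 0.15 rad along the unit. All at rest (all of step 2 and horizontal distance between keeper_bar and gear_unit below 0.008 m and z of keeper_bar in the frame of gear_unit between 0.08 and 0.088 m and angle between keeper_bar's own z axis and vertical below 0.08 rad and angle between the y axis of keeper_bar and the y axis of gear_unit, either way round below 0.15 rad and linear speed of each of gear_large, gear_small, keeper_bar below 0.02 m/s); the robot touches nothing.
It also fails if it takes over 112 s, if anything falls off the work surface, if the arm or the gripper's body presses on something with over 40 N, if the wrist force passes 120 N, or if a joint passes its speed limit or range.

ROBOT

A 6-joint arm with a two-finger parallel gripper is mounted at the origin on the work surface; the furniture and walls round the work are solid. World frame = base frame: x ahead of the robot, y to its left, z up, the work surface at z = 0. Lengths are in m, angles in rad, forces in N, time in s.
With the tool pointing down it reaches from about 0.3 to 0.875 m from the base axis. Payload 6.4 kg.
Tool frame: the origin (TCP) lies at the very end of the fingers, on their centre line; the grasp point (between the pads) lies 19 mm behind it; z points along the fingers, y is the line along which they close (so a half turn about z gives the same grasp; the last joint's range is limited). The gripper opens to 85 mm and grips with 20 to 120 N. Pads are 22 mm wide; open, the fingers measure 114 mm over their backs; the gripper's body (76 mm by 85 mm) begins 54 mm behind the grasp point. The pads swing forward as they close: fully open they stand 13 mm farther back than shut.
Start: joints at [-1.43, 0.181, 1.607, -0, 1.354, -0.206], TCP at [0.195, -0.541, 0.231] pointing down, gripper open.
Joint ranges: [-2.99, 2.99], [-0.89, 2.07], [0.3, 2.58], [-1.14, 4.28], [0, 2.63], [-3.12, 3.12]. Speed limits (rad/s): [2.57, 2.57, 3.01, 3.14, 3.14, 3.14].

INTERFACE

Orientations are given as a unit quaternion [w, x, y, z].
In Python, from bench import ctrl gives the robot as it stands.
- The arm moves only by the tool jog_arm, never from a script. Its argument "series" is a list that holds one entry, the list of rows, each a list of 7 numbers: the shift along the tool's x, y, z in mm, then the turn, a rotation vector about the tool's x, y, z in rad, then the finger opening in mm, from 0 to 85.4. In form: [[[tx, ty, tz, rx, ry, rz, gripper], ...]]. A call has exactly 10 rows; each row shifts and turns the commanded pose from where the row before left it, along the tool's axes as they then stand; what a row does not reach is not made up. A row lasts 1/10 s, in which the tool goes at most 50 mm and 8.59 degrees, less where a joint would pass 70% of its speed; a pose out of reach is approached as far as the arm can. A call with a gripper value outside its range is refused whole. The fingers move at their own pace and stop on an object; the grip force is fixed at half the most. Time passes only in rows, so rows that do not move let the fingers close, or fill a call up. It gives the time, the measured TCP pose, the force, the opening and the grip force at its end, in the units of the state.
- ctrl.get_obs(): the state, without advancing time (a new reading comes with each control period).
- ctrl.camera(name): name is "side" or "top" or "wrist"; returns a dict with "frame" (420x560x3 uint8, blue, green, red), "z_map" (420x560 float32, m along the optical axis (not along the pixel's ray), 0 where there is no reading), "fx", "fy", "cx", "cy" (pixels), "xyz" and "rotation" of the camera in the world. Camera axes: x right, y down, z forward; pixel columns grow to the right and rows downward; lengths in m; the calibration is good to about 2 mm. A picture is of the moment at which its call begins.
- ctrl.hand_in(): hands the job in; it is judged then, once.
The state is a dict: "time_s": time; "q": joint angles; "dq": joint speeds; "joint_efforts": joint torques, N m; "eef_pos": TCP position; "eef_rot": TCP orientation; "wrist_force": force on the tool from outside, world axes, zero at the start; "torque": the same for the moment, N m; "opening": opening from 0.0 (shut) to 1.0 (fully open); "grasp_force": force on a finger pad.
Only numpy, scipy, OpenCV 4.12 (cv2) and the standard library are available. Lean on these libraries where they do the work, as an engineer would, in place of code of your own. Each camera call takes 0.05 s, during which the arm holds its last target. There are 200 camera calls.

## Working session

There is one attempt and no reset: what is moved stays moved. The work goes in short steps, Python scripts to look and compute and a tool call to move; the robot and the scene stay as the last step left them, time stands still between calls to the robot, and variables do not carry over. Pictures are saved under pics/ and viewed, at most 18 in all, crops included, and the job is handed in when it is done.

Besides the shell and the picture viewer there is one more tool, called after "Emit:" as a command line: name --argument value ..., lists and objects as JSON in quotes. jog_arm: Moves the arm, as the interface text tells. Its arguments: {"type":"object","properties":{"series":{"type":"array"}},"required":["series"]}

```bash
ls; mkdir -p pics; cat > h.py <<'E'
import numpy as np, cv2
from bench import ctrl
from scipy.spatial.transform import Rotation as R
def rot(c):
    r=np.array(c["rotation"],float)
    return r if r.shape==(3,3) else R.from_quat(r[[1,2,3,0]]).as_matrix()
def cloud(c):
    z=c["z_map"]; v,u=np.mgrid[:z.shape[0],:z.shape[1]]
    p=np.stack([(u-c["cx"])/c["fx"]*z,(v-c["cy"])/c["fy"]*z,z],-1)
    return p@rot(c).T+np.array(c["xyz"])
def ray(c,u,v,h):
    d=rot(c)@np.array([(u-c["cx"])/c["fx"],(v-c["cy"])/c["fy"],1]); o=np.array(c["xyz"])
    return o+d*(h-o[2])/d[2]
E
python3 - <<'E'
from h import *
import pickle
print(ctrl.get_obs())
for n in("top","side"):
    c=ctrl.camera(n); cv2.imwrite(f"pics/{n}0.png",c["frame"]); pickle.dump(c,open(n+"0.pkl","wb"))
    print(n,c["xyz"],c["rotation"],c["fx"],c["cx"],c["cy"],ray(c,280,210,0))
E
```

```text
pics
{'time_s': 0.0, 'q': array([-1.43026064e+00,  1.81545588e-01,  1.60800643e+00,  2.60955124e-07,
        1.35374489e+00, -2.06276634e-01]), 'dq': array([ 8.58549612e-04,  2.87855104e-04,  4.09986315e-04, -3.31168740e-05,
        1.43794553e-03,  9.62811712e-04]), 'joint_efforts': array([-2.21047185e-04, -4.44874656e+01, -3.51334655e+01, -4.66352885e-04,
        9.06503439e-03,  9.22276143e-06]), 'eef_pos': array([ 0.19539607, -0.54021337,  0.23038233]), 'eef_rot': array([-8.51662908e-04,  9.85002436e-01,  1.72538331e-01,  2.81321107e-05]), 'wrist_force': array([-0.01577239,  0.53214319, -0.60542106]), 'torque': array([0.03781231, 0.00603868, 0.00756342]), 'grasp_force': 0.0, 'opening': 0.9972297955999909}
top [ 0.28909393 -0.00577088  1.01281978] [ 0.02803416 -0.70671917  0.70689793 -0.00757783] 416.0188457079434 283.2576564004921 211.22348297631865 [0.34316727 0.03151235 0.        ]
side [-0.21359904 -0.9598781   0.63738055] [-0.50647708  0.8210768  -0.22056151  0.14375839] 539.570750106554 280.7477339321888 201.0471494057522 [4.15761779e-01 9.55547021e-02 1.11022302e-16]
```

View pics/top0.png

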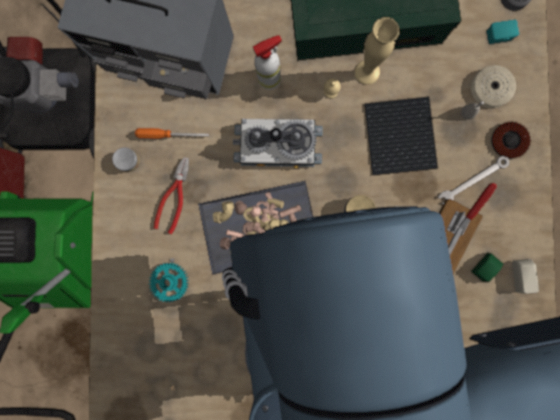

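View pics/side0.png

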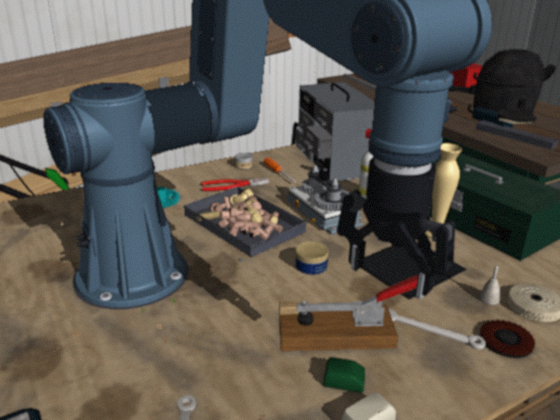

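The top view shows the unit at about (277,142) with the keeper bar on it and the large gear on the right. The mat is at (401,135), the turquoise decoy at (169,283) and the tall vases at (375,55). The side view is partly blocked by the arm.

```bash
python3 - <<'E'
from h import *
import pickle
c=pickle.load(open("top0.pkl","rb")); P=cloud(c); f=c["frame"]
def cen(m,h):
    n,l,s,ce=cv2.connectedComponentsWithStats(m.astype(np.uint8))
    for i in range(1,n):
        if s[i,4]>3: print(s[i],ray(c,*ce[i],h).round(4))
roi=np.zeros(P.shape[:2],bool); roi[105:180,220:340]=1
z=P[...,2]
print("knob/shaft tip");cen(roi&(z>.106)&(z<.13),.115)
for a,b in((.03,.05),(.05,.075),(.075,.1)):
    m=roi&(z>a)&(z<b); print(a,m.sum(),P[m].mean(0))
# unit cover
m=roi&(z>.035)
q=cv2.minAreaRect(np.float32(P[m][:,:2])); print("unit",q)
m=np.zeros_like(roi);m[90:180,355:450]=1
m&=(f.max(2)<75)&(z<.02)
n,l,s,ce=cv2.connectedComponentsWithStats(m.astype(np.uint8)); i=1+s[1:,4].argmax()
pts=np.array([ray(c,u,v,.004)[:2] for v,u in np.argwhere(l==i)]);print("mat",cv2.minAreaRect(np.float32(pts)),s[i])
cv2.imwrite("pics/u0.png",cv2.resize(f[95:190,215:345],None,fx=6,fy=6,interpolation=cv2.INTER_CUBIC))
print([ (y0,x0,P[y0,x0].round(3)) for y0,x0 in((60,268),(40,385),(75,367),(88,332),(110,475),(70,200),(230,265),(205,360),(40,340))])
E
```

```text
knob/shaft tip
[270 128  13  13 128] [0.5036 0.0366 0.115 ]
[254 132   5   6  18] [0.5029 0.0802 0.115 ]
[294 133   5   5  18] [ 0.5012 -0.0077  0.115 ]
0.03 1629 [0.49541716 0.04780408 0.04316541]
0.05 975 [0.50007693 0.01491936 0.06174503]
0.075 539 [0.50276491 0.03598212 0.09065354]
unit ((0.4240196943283081, 0.03680748865008354), (0.1785377860069275, 0.26822999119758606), 88.9400863647461)
mat ((0.5241793394088745, -0.2609732747077942), (0.17745991051197052, 0.16185879707336426), 5.429478168487549) [ 364   97   73   78 4736]
[(60, 268, array([0.661, 0.053, 0.131])), (40, 385, array([ 0.676, -0.187,  0.188])), (75, 367, array([ 0.669, -0.18 ,  0.018])), (88, 332, array([ 0.626, -0.092,  0.052])), (110, 475, array([ 0.574, -0.425,  0.043])), (70, 200, array([0.633, 0.196, 0.151])), (230, 265, array([0.294, 0.065, 0.046])), (205, 360, array([ 0.352, -0.157,  0.04 ])), (40, 340, array([ 0.722, -0.107,  0.093]))]
```

View pics/u0.png

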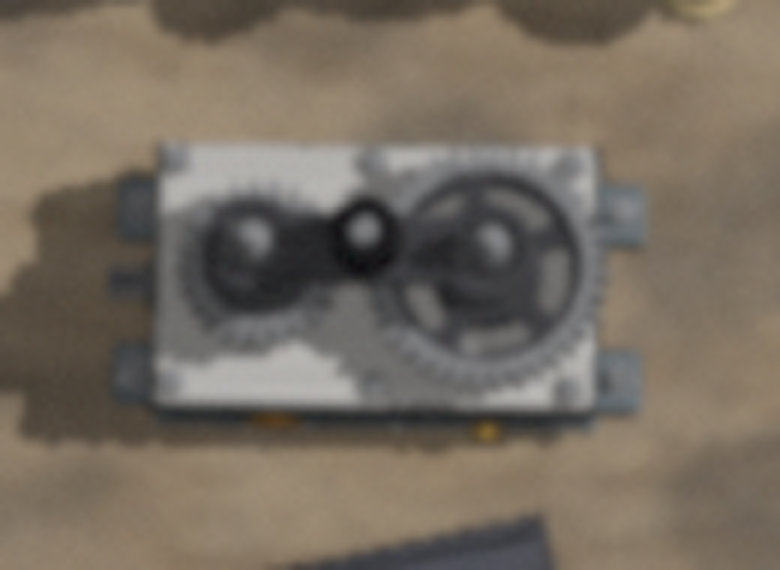

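The large gear is on shaft_b at about (0.501, -0.008) and the small one on shaft_a at about (0.503, 0.080). The drive stub is at the left (+y) end. I'll turn the tool so the fingers close across the bar, then move over the unit.

Emit:
jog_arm --series '[[[0,0,0,0,0,-0.15,85],[0,0,0,0,0,-0.15,85],[0,0,0,0,0,-0.15,85],[0,0,0,0,0,-0.15,85],[0,0,0,0,0,-0.15,85],[0,0,0,0,0,-0.15,85],[0,0,0,0,0,-0.15,85],[0,0,0,0,0,-0.15,85],[30,15,0,0,0,0,85],[35,20,0,0,0,0,85]]]'

```text
time_s: 1.1
eef_pos: [0.2314, -0.4764, 0.2305]
eef_rot: [-0.001, 0.716, 0.698, 0.0]
wrist_force: [1.1, 0.9, 0.2]
opening: 0.995
grasp_force: 0.0
```

Emit:
jog_arm --series '[[[40,20,0,0,0,0,85],[40,20,0,0,0,0,85],[40,20,0,0,0,0,85],[40,20,0,0,0,0,85],[40,20,0,0,0,0,85],[40,20,0,0,0,0,85],[40,20,0,0,0,0,85],[40,20,0,0,0,0,85],[40,20,0,0,0,0,85],[40,20,0,0,0,0,85]]]'

```text
time_s: 2.1
eef_pos: [0.4419, -0.0797, 0.2312]
eef_rot: [0.0, 0.716, 0.699, -0.0]
wrist_force: [1.1, -0.5, 0.6]
opening: 0.993
grasp_force: 0.0
```

```bash
cat >> h.py <<'E'
def go(x,y,z,yaw=None):
    "tool-axis shift (mm) to world target; yaw = wanted world angle of tool x"
    o=ctrl.get_obs(); q=o["eef_rot"]; M=R.from_quat(q[[1,2,3,0]]).as_matrix()
    d=M.T@(np.array([x,y,z])-o["eef_pos"])*1e3; cur=np.arctan2(M[1,0],M[0,0])
    print("t%.1f"%o["time_s"],"pos",o["eef_pos"].round(4),"toolz",M[:,2].round(4),"yaw %.4f"%cur,"shift",d.round(1), "rz" ,None if yaw is None else round(-(yaw-cur),4),"F",o["wrist_force"].round(1),"op %.1f grip %.1f"%(o["opening"]*85.4,o["grasp_force"]))
E
python3 - <<'E'
from h import *
go(.5036,.0366,.25,1.551)
E
```

```text
t2.1 pos [ 0.4419 -0.0797  0.2312] toolz [ 0.e+00 -1.e-04 -1.e+00] yaw 1.5467 shift [117.7  58.9 -18.8] rz -0.0043 F [ 1.1 -0.5  0.6] op 84.8 grip 0.0
```

Emit:
jog_arm --series '[[[30,15,-5,0,0,0,85],[30,15,-5,0,0,0,85],[30,15,-5,0,0,0,85],[27,14,-4,0,0,0,85],[0,0,0,0,0,0,60],[0,0,0,0,0,0,60],[0,0,0,0,0,0,60],[0,0,0,0,0,0,60],[0,0,0,0,0,0,60],[0,0,0,0,0,0,60]]]'

```text
time_s: 3.1
eef_pos: [0.5032, 0.0334, 0.2503]
eef_rot: [-0.0, 0.716, 0.698, -0.0]
wrist_force: [0.6, 0.6, -0.5]
opening: 0.707
grasp_force: 0.0
```

```bash
python3 - <<'E'
from h import *
import pickle
go(.5036,.0366,.25,1.551)
c=ctrl.camera("wrist"); pickle.dump(c,open("w0.pkl","wb")); cv2.imwrite("pics/w0.png",c["frame"]); print(c["xyz"],rot(c).round(3),c["fx"])
E
```

```text
t3.1 pos [0.5032 0.0334 0.2503] toolz [-0. -0. -1.] yaw 1.5457 shift [3.2 0.3 0.3] rz -0.0053 F [ 0.6  0.6 -0.5] op 60.4 grip 0.0
[0.50567457 0.10305749 0.39181404] [[ 1.    -0.025 -0.007]
 [-0.026 -0.96  -0.278]
 [-0.     0.278 -0.96 ]] 318.18864636178944
```

View pics/w0.png

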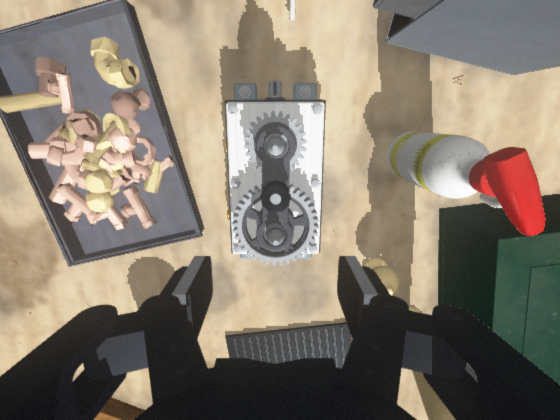

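The wrist view shows the knob at (275,198), the shaft tips near (275,148) and (274,236), and the cover's side edges at columns 226 and 323.

```bash
python3 - <<'E'
from h import *
import pickle
c=pickle.load(open("w0.pkl","rb")); P=cloud(c); z=P[...,2]
roi=np.zeros(z.shape,bool); roi[80:265,215:335]=1
def comps(m,mn=10):
    n,l,s,ce=cv2.connectedComponentsWithStats(m.astype(np.uint8))
    for i in range(1,n):
        if s[i,4]>mn:
            q=P[l==i]; (cx,cy),r=cv2.minEnclosingCircle(np.float32(q[:,:2])); print(s[i],"mean",q.mean(0).round(4),"circ",round(cx,4),round(cy,4),round(r,4))
print("z>.105");comps(roi&(z>.105)&(z<.13))
print("tips>.109");comps(roi&(z>.110)&(z<.116),2)
print("knob top");comps(roi&(z>.115)&(z<.125))
m=roi&(z>.040)&(z<.048); q=P[m]; print("cover",cv2.minAreaRect(np.float32(q[:,:2])),q[:,2].mean())
m=roi&(z>.048)&(z<.067); print("discs");comps(m,50)
print("bar");comps(roi&(z>.087)&(z<.096),30)
E
```

```text
z>.105
[269 141  12  13 109] mean [0.5054 0.0794 0.1088] circ 0.505 0.078 0.0051
[260 181  31  32 733] mean [0.5045 0.0363 0.1159] circ 0.5046 0.0352 0.014
[270 235  11  11  87] mean [ 0.5033 -0.0076  0.1087] circ 0.5032 -0.009 0.0052
tips>.109
[272 144   7   8  38] mean [0.5053 0.0791 0.111 ] circ 0.5055 0.0788 0.0032
[260 182  31  30 177] mean [0.505  0.0386 0.1147] circ 0.5046 0.0351 0.014
[267 192   6   7  11] mean [0.4993 0.0382 0.1157] circ 0.4995 0.0383 0.0036
[284 192   2   4   4] mean [0.5129 0.0393 0.1158] circ 0.5129 0.0393 0.0015
[280 195   3   3   4] mean [0.51   0.0373 0.1156] circ 0.5097 0.0371 0.0014
[269 209   7   4  10] mean [0.5015 0.0234 0.1156] circ 0.5013 0.0234 0.0029
[275 208   2   3   3] mean [0.5044 0.0251 0.1155] circ 0.5041 0.0251 0.0012
[272 239   8   7  30] mean [ 0.5036 -0.0087  0.111 ] circ 0.5042 -0.0099 0.0031
knob top
[261 185  29  28 629] mean [0.5045 0.0352 0.1166] circ 0.5044 0.0348 0.0133
cover ((0.5044785737991333, 0.03495177999138832), (0.17085835337638855, 0.10386239737272263), 88.71224975585938) 0.0431357523733807
discs
[ 244  111   63   60 1276] mean [0.5048 0.0862 0.062 ] circ 0.5055 0.0789 0.0324
[ 232  184   87   81 2891] mean [ 0.5038 -0.0114  0.0606] circ 0.5056 -0.0111 0.0504
bar
[ 256  125   41   64 1288] mean [0.5057 0.069  0.0904] circ 0.5041 0.0673 0.0307
[257 206  37  46 831] mean [ 0.5029 -0.003   0.0904] circ 0.5026 -0.0018 0.0256
[267 226  17  10  53] mean [ 0.5028 -0.0022  0.0927] circ 0.5034 -0.0058 0.0081
```

Emit:
jog_arm --series '[[[2,1,20,0,0,-0.005,60],[0,0,20,0,0,0,60],[0,0,20,0,0,0,60],[0,0,20,0,0,0,60],[0,0,20,0,0,0,60],[0,0,20,0,0,0,60],[0,0,20,0,0,0,60],[0,0,8,0,0,0,60],[0,0,5,0,0,0,60],[0,0,0,0,0,0,60]]]'

```text
time_s: 4.15
eef_pos: [0.5044, 0.0359, 0.0973]
eef_rot: [-0.0, 0.714, 0.7, -0.0]
wrist_force: [-0.3, -0.2, 0.2]
opening: 0.703
grasp_force: 0.0
```

```bash
python3 - <<'E'
from h import *
go(.5044,.0351,.096,1.5503)
E
```

```text
t4.2 pos [0.5044 0.0359 0.0973] toolz [-3.e-04  0.e+00 -1.e+00] yaw 1.5517 shift [-0.8  0.   1.3] rz 0.0014 F [-0.3 -0.2  0.2] op 60.0 grip 0.0
```

Now I'll close on the knob, then lift.

Emit:
jog_arm --series '[[[-1,0,1,0,0,0,10],[0,0,0,0,0,0,10],[0,0,0,0,0,0,10],[0,0,0,0,0,0,10],[0,0,0,0,0,0,10],[0,0,0,0,0,0,10],[0,0,0,0,0,0,10],[0,0,0,0,0,0,10],[0,0,0,0,0,0,10],[0,0,0,0,0,0,10]]]'

```text
time_s: 5.15
eef_pos: [0.5052, 0.0349, 0.0971]
eef_rot: [0.001, 0.714, 0.7, 0.001]
wrist_force: [0.5, -0.9, 5.1]
opening: 0.283
grasp_force: 58.9
```

Emit:
jog_arm --series '[[[0,0,-5,0,0,0,10],[0,0,-10,0,0,0,10],[0,0,-10,0,0,0,10],[0,0,-15,0,0,0,10],[0,0,-20,0,0,0,10],[0,0,-20,0,0,0,10],[0,0,0,0,0,0,10],[0,0,0,0,0,0,10],[0,0,0,0,0,0,10],[0,0,0,0,0,0,10]]]'

```text
time_s: 6.15
eef_pos: [0.5035, 0.0351, 0.175]
eef_rot: [-0.001, 0.714, 0.7, -0.001]
wrist_force: [-0.2, 0.5, -1.6]
opening: 0.276
grasp_force: 59.0
```

```bash
python3 - <<'E'
from h import *
go(.58,-.255,.176,1.5503)
c=ctrl.camera("wrist"); cv2.imwrite("pics/w1.png",c["frame"])
E
```

```text
t6.2 pos [0.5035 0.0351 0.175 ] toolz [-2.3e-03  4.0e-04 -1.0e+00] yaw 1.5518 shift [-288.6   82.    -1.2] rz 0.0015 F [-0.2  0.5 -1.6] op 23.6 grip 59.0
```

View pics/w1.png

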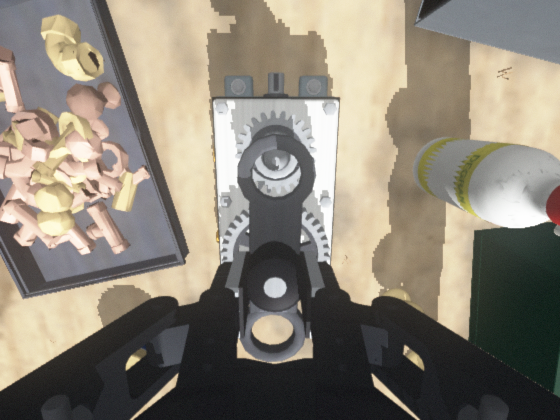

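The bar is held and level and has cleared the shafts. I'll carry it to the far side of the mat.

Emit:
jog_arm --series '[[[-30,5,0,0,0,0,10],[-36,9,0,0,0,0,10],[-36,10,0,0,0,0,10],[-36,10,0,0,0,0,10],[-36,10,0,0,0,0,10],[-36,10,0,0,0,0,10],[-36,10,0,0,0,0,10],[-30,10,0,0,0,0,10],[-12,8,0,0,0,0,10],[0,0,0,0,0,0,10]]]'

```text
time_s: 7.2
eef_pos: [0.5809, -0.2565, 0.1752]
eef_rot: [-0.0, 0.715, 0.7, -0.0]
wrist_force: [-0.3, 0.1, -1.4]
opening: 0.277
grasp_force: 59.2
```

Emit:
jog_arm --series '[[[0,0,20,0,0,0,10],[0,0,25,0,0,0,10],[0,0,25,0,0,0,10],[0,0,25,0,0,0,10],[0,0,25,0,0,0,10],[0,0,15,0,0,0,10],[0,0,10,0,0,0,10],[0,0,0,0,0,0,10],[0,0,0,0,0,0,10],[0,0,0,0,0,0,10]]]'

```text
time_s: 8.2
eef_pos: [0.5819, -0.2551, 0.0328]
eef_rot: [0.001, 0.714, 0.7, 0.0]
wrist_force: [0.8, -0.5, -1.5]
opening: 0.278
grasp_force: 59.2
```

```bash
python3 - <<'E'
from h import *
go(.58,-.255,.018,1.5503)
E
```

```text
t8.2 pos [ 0.5819 -0.2551  0.0328] toolz [ 0.0021 -0.0014 -1.    ] yaw 1.5518 shift [ 0.1 -1.9 14.8] rz 0.0015 F [ 0.8 -0.5 -1.5] op 23.7 grip 59.2
```

Emit:
jog_arm --series '[[[0,0,4,0,0,0,10],[0,0,4,0,0,0,10],[0,0,3,0,0,0,10],[0,0,1,0,0,0,10],[0,0,1,0,0,0,10],[0,0,0,0,0,0,10],[0,0,0,0,0,0,10],[0,0,0,0,0,0,10],[0,0,0,0,0,0,10],[0,0,0,0,0,0,10]]]'

```text
time_s: 9.2
eef_pos: [0.5809, -0.2545, 0.0183]
eef_rot: [-0.0, 0.714, 0.7, 0.0]
wrist_force: [-0.3, 1.5, -2.7]
opening: 0.284
grasp_force: 59.2
```

Emit:
jog_arm --series '[[[0,0,1,0,0,0,10],[0,0,0.5,0,0,0,10],[0,0,0,0,0,0,10],[0,0,0,0,0,0,46],[0,0,0,0,0,0,46],[0,0,0,0,0,0,46],[0,0,0,0,0,0,46],[0,0,-10,0,0,0,46],[0,0,-20,0,0,0,46],[0,0,-30,0,0,0,46]]]'

```text
time_s: 10.2
eef_pos: [0.5797, -0.2538, 0.0762]
eef_rot: [-0.002, 0.714, 0.7, -0.0]
wrist_force: [-0.1, -0.5, 0.1]
opening: 0.535
grasp_force: 0.0
```

Emit:
jog_arm --series '[[[0,-3,-40,0,0,0,52],[15,-5,-40,0,0,0,52],[30,-9,-20,0,0,0,52],[35,-10,-15,0,0,0,52],[40,-11,0,0,0,0,52],[40,-11,0,0,0,0,52],[40,-11,0,0,0,0,52],[32,-11,0,0,0,0,52],[15,-6,0,0,0,0,52],[0,0,0,0,0,0,52]]]'

```text
time_s: 11.2
eef_pos: [0.5081, -0.0045, 0.1924]
eef_rot: [0.0, 0.713, 0.701, 0.0]
wrist_force: [0.0, -1.1, -0.7]
opening: 0.611
grasp_force: 0.0
```

```bash
python3 - <<'E'
from h import *
import pickle
go(.5035,-.0088,.068,1.5503)
c=ctrl.camera("wrist"); cv2.imwrite("pics/w2.png",c["frame"]);pickle.dump(c,open("w2.pkl","wb"))
P=cloud(c);z=P[...,2]
roi=(abs(P[...,0]-.504)<.06)&(abs(P[...,1]-.035)<.12)
for a,b in((.104,.116),(.0815,.088),(.060,.067)):
    n,l,s,ce=cv2.connectedComponentsWithStats((roi&(z>a)&(z<b)).astype(np.uint8))
    for i in range(1,n):
        if s[i,4]>25:
            q=P[l==i]; (cx,cy),r=cv2.minEnclosingCircle(np.float32(q[:,:2])); print(a,s[i],"mean",q.mean(0).round(4),"circ",round(cx,4),round(cy,4),round(r,4))
c=ctrl.camera("top"); cv2.imwrite("pics/top2.png",cv2.resize(c["frame"][80:240,200:480],None,fx=2.5,fy=2.5))
E
```

```text
t11.2 pos [ 0.5081 -0.0045  0.1924] toolz [ 7.e-04 -1.e-04 -1.e+00] yaw 1.5545 shift [ -4.3  -4.6 124.4] rz 0.0042 F [ 0.  -1.1 -0.7] op 52.2 grip 0.0
0.104 [259  90  18  17 223] mean [0.5056 0.0788 0.1082] circ 0.5055 0.0784 0.0059
0.104 [261 214  15  14 166] mean [ 0.5036 -0.0075  0.1081] circ 0.5038 -0.0097 0.0057
0.0815 [247  76  44  48 875] mean [0.5056 0.0793 0.0826] circ 0.5056 0.079 0.0168
0.0815 [249 194  40  38 591] mean [ 0.5037 -0.0073  0.0826] circ 0.5036 -0.0087 0.0166
0.0815 [259 203  20   9  37] mean [ 0.5042 -0.0021  0.0846] circ 0.504 -0.0055 0.0079
0.06 [ 229   58   80   85 2307] mean [0.5056 0.0801 0.0625] circ 0.5055 0.079 0.0327
0.06 [ 215  152  108  105 2951] mean [ 0.5036 -0.0073  0.0624] circ 0.5035 -0.0091 0.0477
0.06 [245 178  53  28 154] mean [0.5069 0.0035 0.0617] circ 0.5058 -0.0051 0.0234
```

View pics/w2.png

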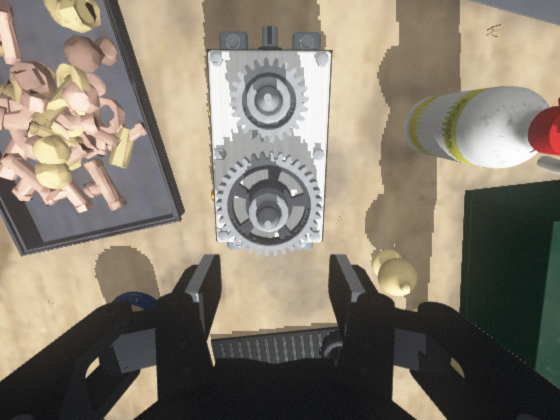

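The gears are uncovered: hub A is at pixel (268,98) and hub B at (269,212). The bar can just be seen on the mat. Next I'll grip the large gear's hub.

Emit:
jog_arm --series '[[[-4,-4,15,0,0,0.004,52],[0,-1,20,0,0,0,52],[0,0,20,0,0,0,52],[0,0,20,0,0,0,52],[0,0,20,0,0,0,52],[0,0,15,0,0,0,52],[0,0,8,0,0,0,52],[0,0,5,0,0,0,52],[0,0,0,0,0,0,52],[0,0,0,0,0,0,52]]]'

```text
time_s: 12.3
eef_pos: [0.5042, -0.0105, 0.0694]
eef_rot: [0.0, 0.715, 0.699, 0.0]
wrist_force: [0.9, -0.1, -0.3]
opening: 0.607
grasp_force: 0.0
```

```bash
python3 - <<'E'
from h import *
go(.5036,-.009,.067,1.5503)
E
```

```text
t12.3 pos [ 0.5042 -0.0105  0.0694] toolz [ 1.e-03 -3.e-04 -1.e+00] yaw 1.5474 shift [ 1.4 -0.6  2.4] rz -0.0029 F [ 0.9 -0.1 -0.3] op 51.9 grip 0.0
```

Emit:
jog_arm --series '[[[1,-0.5,2,0,0,0,52],[0,0,0,0,0,0,20],[0,0,0,0,0,0,20],[0,0,0,0,0,0,20],[0,0,0,0,0,0,20],[0,0,0,0,0,0,20],[0,0,0,0,0,0,20],[0,0,0,0,0,0,20],[0,0,0,0,0,0,20],[0,0,0,0,0,0,20]]]'

```text
time_s: 13.3
eef_pos: [0.5033, -0.009, 0.0675]
eef_rot: [0.0, 0.715, 0.699, 0.0]
wrist_force: [-2.1, 1.0, 5.6]
opening: 0.388
grasp_force: 59.2
```

Emit:
jog_arm --series '[[[0,0,-3,0,0,0,20],[0,0,-7,0,0,0,20],[0,0,-10,0,0,0,20],[0,0,-15,0,0,0,20],[0,0,-20,0,0,0,20],[0,0,-20,0,0,0,20],[0,0,-15,0,0,0,20],[0,0,0,0,0,0,20],[0,0,0,0,0,0,20],[0,0,0,0,0,0,20]]]'

```text
time_s: 14.3
eef_pos: [0.5021, -0.0088, 0.1557]
eef_rot: [-0.001, 0.715, 0.699, -0.001]
wrist_force: [-0.3, 0.8, -5.9]
opening: 0.383
grasp_force: 60.3
```

```bash
python3 - <<'E'
from h import *
go(.484,-.265,.155,1.5503)
c=ctrl.camera("wrist"); cv2.imwrite("pics/w3.png",c["frame"])
E
```

```text
t14.3 pos [ 0.5021 -0.0088  0.1557] toolz [-2.e-03  5.e-04 -1.e+00] yaw 1.5478 shift [-256.6  -12.2    0.6] rz -0.0025 F [-0.3  0.8 -5.9] op 32.7 grip 60.3
```

View pics/w3.png

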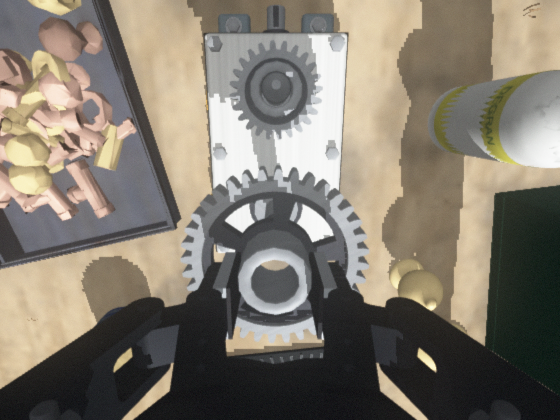

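The gear is held by its hub and clear of shaft B. I'll carry it to the near side of the mat.

Emit:
jog_arm --series '[[[-20,-2,0,0,0,0,20],[-30,-2,0,0,0,0,20],[-36,-2,0,0,0,0,20],[-36,-2,0,0,0,0,20],[-36,-2,0,0,0,0,20],[-36,-2,0,0,0,0,20],[-36,0,0,0,0,0,20],[-20,0,0,0,0,0,20],[-7,0,0,0,0,0,20],[0,0,0,0,0,0,20]]]'

```text
time_s: 15.35
eef_pos: [0.4847, -0.2657, 0.156]
eef_rot: [-0.001, 0.716, 0.698, 0.0]
wrist_force: [-0.0, 1.3, -5.9]
opening: 0.385
grasp_force: 60.4
```

Emit:
jog_arm --series '[[[0,0,15,0,0,0,20],[0,0,20,0,0,0,20],[0,0,20,0,0,0,20],[0,0,20,0,0,0,20],[0,0,20,0,0,0,20],[0,0,15,0,0,0,20],[0,0,9,0,0,0,20],[0,0,5,0,0,0,20],[0,0,3,0,0,0,20],[0,0,0,0,0,0,20]]]'

```text
time_s: 16.35
eef_pos: [0.4854, -0.2658, 0.03]
eef_rot: [0.0, 0.715, 0.699, 0.0]
wrist_force: [0.7, -1.1, -6.1]
opening: 0.384
grasp_force: 60.4
```

```bash
python3 - <<'E'
from h import *
go(.484,-.265,.0215,1.5503)
E
```

```text
t16.4 pos [ 0.4854 -0.2658  0.03  ] toolz [ 4.e-04 -3.e-04 -1.e+00] yaw 1.5479 shift [ 0.7 -1.4  8.5] rz -0.0024 F [ 0.7 -1.1 -6.1] op 32.8 grip 60.4
```

Emit:
jog_arm --series '[[[0,0,3,0,0,0,20],[0,0,3,0,0,0,20],[0,0,1,0,0,0,20],[0,0,1,0,0,0,20],[0,0,0,0,0,0,20],[0,0,0,0,0,0,20],[0,0,0,0,0,0,20],[0,0,0,0,0,0,20],[0,0,0,0,0,0,20],[0,0,0,0,0,0,20]]]'

```text
time_s: 17.35
eef_pos: [0.4851, -0.2657, 0.0219]
eef_rot: [0.0, 0.715, 0.699, -0.0]
wrist_force: [-1.3, -0.3, -3.8]
opening: 0.383
grasp_force: 60.6
```

Emit:
jog_arm --series '[[[0,0,0.5,0,0,0,20],[0,0,0,0,0,0,52],[0,0,0,0,0,0,52],[0,0,0,0,0,0,52],[0,0,0,0,0,0,52],[0,0,-10,0,0,0,52],[0,0,-25,0,0,0,52],[0,0,-40,0,0,0,52],[0,0,-45,0,0,0,52],[20,0,-45,0,0,0,52]]]'

```text
time_s: 18.35
eef_pos: [0.4855, -0.2471, 0.1889]
eef_rot: [0.001, 0.716, 0.698, -0.0]
wrist_force: [1.7, -0.1, 0.6]
opening: 0.606
grasp_force: 0.0
```

Emit:
jog_arm --series '[[[40,2,0,0,0,0,52],[40,2,0,0,0,0,52],[40,2,0,0,0,0,52],[40,2,0,0,0,0,52],[40,2,0,0,0,0,52],[40,2,0,0,0,0,52],[40,0,0,0,0,0,52],[30,0,0,0,0,0,52],[15,0,0,0,0,0,52],[0,0,0,0,0,0,52]]]'

```text
time_s: 19.35
eef_pos: [0.5049, 0.0809, 0.1871]
eef_rot: [0.0, 0.714, 0.7, 0.0]
wrist_force: [0.2, 0.0, -0.1]
opening: 0.61
grasp_force: 0.0
```

```bash
python3 - <<'E'
from h import *
go(.5055,.0787,.067,1.5503)
E
```

```text
t19.4 pos [0.5049 0.0809 0.1871] toolz [ 9.e-04  3.e-04 -1.e+00] yaw 1.5509 shift [ -2.2   0.5 120.1] rz 0.0006 F [ 0.2  0.  -0.1] op 52.1 grip 0.0
```

Emit:
jog_arm --series '[[[-2,0.5,15,0,0,0,52],[0,0,20,0,0,0,52],[0,0,20,0,0,0,52],[0,0,20,0,0,0,52],[0,0,20,0,0,0,52],[0,0,15,0,0,0,52],[0,0,6,0,0,0,52],[0,0,4,0,0,0,52],[0,0,0,0,0,0,52],[0,0,0,0,0,0,52]]]'

```text
time_s: 20.35
eef_pos: [0.5062, 0.0767, 0.0671]
eef_rot: [0.001, 0.715, 0.699, 0.0]
wrist_force: [-0.2, -0.1, 0.4]
opening: 0.61
grasp_force: 0.0
```

Emit:
jog_arm --series '[[[0,0,0,0,0,0,20],[0,0,0,0,0,0,20],[0,0,0,0,0,0,20],[0,0,0,0,0,0,20],[0,0,0,0,0,0,20],[0,0,0,0,0,0,20],[0,0,0,0,0,0,20],[0,0,0,0,0,0,20],[0,0,0,0,0,0,20],[0,0,0,0,0,0,20]]]'

```text
time_s: 21.35
eef_pos: [0.5067, 0.0768, 0.0673]
eef_rot: [0.001, 0.715, 0.699, 0.001]
wrist_force: [1.0, -0.6, 6.6]
opening: 0.375
grasp_force: 59.5
```

Emit:
jog_arm --series '[[[0,0,-3,0,0,0,20],[0,0,-7,0,0,0,20],[0,0,-10,0,0,0,20],[0,0,-15,0,0,0,20],[0,0,-20,0,0,0,20],[0,0,-20,0,0,0,20],[0,0,-15,0,0,0,20],[0,0,0,0,0,0,20],[0,0,0,0,0,0,20],[0,0,0,0,0,0,20]]]'

```text
time_s: 22.35
eef_pos: [0.5046, 0.077, 0.1553]
eef_rot: [-0.001, 0.715, 0.699, -0.001]
wrist_force: [-0.7, 0.2, -2.3]
opening: 0.374
grasp_force: 59.8
```

```bash
python3 - <<'E'
from h import *
import pickle
go(.5036,-.009,.155,1.5503)
c=ctrl.camera("wrist"); cv2.imwrite("pics/w4.png",c["frame"]);pickle.dump(c,open("w4.pkl","wb"))
E
```

```text
t22.4 pos [0.5046 0.077  0.1553] toolz [-2.e-03  2.e-04 -1.e+00] yaw 1.5478 shift [-86.    1.    0.2] rz -0.0025 F [-0.7  0.2 -2.3] op 31.9 grip 59.8
```

View pics/w4.png

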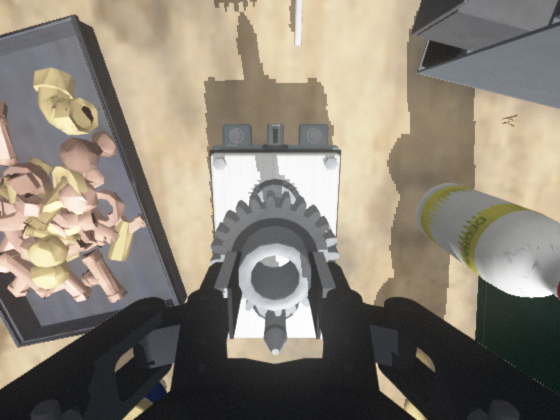

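The small gear is held. Its hub ring is centred near (275,280) and shaft B's tip is at (275,352). I'll measure both from this same view.

```bash
cat >> h.py <<'E'
def fit(c,reg,a,b,mn=25):
    P=cloud(c);z=P[...,2]; x0,x1,y0,y1=reg
    roi=(P[...,0]>x0)&(P[...,0]<x1)&(P[...,1]>y0)&(P[...,1]<y1)&(z>a)&(z<b)
    n,l,s,ce=cv2.connectedComponentsWithStats(roi.astype(np.uint8))
    for i in range(1,n):
        if s[i,4]>mn:
            q=P[l==i]; (cx,cy),r=cv2.minEnclosingCircle(np.float32(q[:,:2])); print(a,s[i],"mean",q.mean(0).round(4),"circ",round(cx,4),round(cy,4),round(r,4))
E
python3 - <<'E'
from h import *
import pickle
c=pickle.load(open("w4.pkl","rb"))
fit(c,(.48,.53,-.03,.02),.100,.116,10)
fit(c,(.48,.53,-.03,.02),.110,.116,5)
fit(c,(.47,.54,.04,.12),.168,.178)
fit(c,(.47,.54,.03,.13),.145,.157)
E
```

```text
0.1 [265 332  20  23 310] mean [ 0.5034 -0.0058  0.1058] circ 0.5031 -0.008 0.0071
0.11 [271 347   9   8  52] mean [ 0.5036 -0.0081  0.111 ] circ 0.5035 -0.0089 0.0029
0.168 [ 204  240  142   74 3381] mean [0.5054 0.0811 0.1709] circ 0.5054 0.0826 0.0296
0.145 [ 210  194  129   72 4403] mean [0.5052 0.0957 0.1497] circ 0.505 0.0812 0.0323
0.145 [253 263  43  23 463] mean [0.5053 0.0711 0.1514] circ 0.5051 0.0768 0.0104
0.145 [241 292  13  20  87] mean [0.4906 0.0547 0.1508] circ 0.4913 0.0531 0.0028
0.145 [300 292  10  16  79] mean [0.5209 0.0551 0.1503] circ 0.5217 0.0559 0.0049
0.145 [289 305   7   9  44] mean [0.5141 0.0504 0.1503] circ 0.5147 0.05 0.0028
0.145 [260 308   7   8  42] mean [0.4984 0.0498 0.1507] circ 0.4986 0.0497 0.0021
0.145 [274 310   8   6  38] mean [0.5063 0.0489 0.1506] circ 0.5064 0.0489 0.0025
```

```bash
python3 - <<'E'
from h import *
import pickle
c=pickle.load(open("w4.pkl","rb")); P=cloud(c); z=P[...,2]
# hub top ring at its measured height: bright ring pixels
m=(z>.168)&(z<.176)&(abs(P[...,0]-.5052)<.012)&(abs(P[...,1]-.08)<.022)
q=P[m]; print("hub y ext",q[:,1].min(),q[:,1].max(),q[:,2].mean())
col=m[:,274:277].any(1); ys=np.where(col)[0]; print(ys, P[ys,275,1].round(4), P[ys,275,2].round(4))
E
```

```text
hub y ext 0.06280123816669307 0.09662911884473906 0.17018117957746617
[241 242 243 244 245 246 247 248 249 250 251 252 253 254 255 296 297 298
 299 300 301 302 303 304 305 306 307 308 309 310] [0.0964 0.0959 0.0962 0.0954 0.0953 0.0946 0.0946 0.0934 0.0934 0.0927
 0.0927 0.0924 0.0913 0.0909 0.0334 0.0695 0.0691 0.0689 0.0692 0.0678
 0.068  0.0676 0.0674 0.0667 0.0661 0.0655 0.0653 0.0645 0.064  0.0633] [0.1691 0.1689 0.1707 0.17   0.1708 0.1703 0.1713 0.1696 0.1706 0.17
 0.1712 0.1716 0.1701 0.1702 0.0419 0.1686 0.1688 0.1692 0.1706 0.1691
 0.1703 0.1705 0.1709 0.1707 0.1705 0.1705 0.1709 0.1705 0.1704 0.1703]
```

Emit:
jog_arm --series '[[[-10,0.5,0,0,0,0,20],[-20,0,0,0,0,0,20],[-25,0,0,0,0,0,20],[-20,0,0,0,0,0,20],[-10,0,0,0,0,0,20],[-3.5,0,0,0,0,0,20],[0,0,0,0,0,0,20],[0,0,0,0,0,0,20],[0,0,0,0,0,0,20],[0,0,0,0,0,0,20]]]'

```text
time_s: 23.4
eef_pos: [0.504, -0.0109, 0.1563]
eef_rot: [-0.0, 0.715, 0.699, 0.0]
wrist_force: [0.2, 0.5, -2.0]
opening: 0.376
grasp_force: 59.8
```

```bash
python3 - <<'E'
from h import *
go(.5036,-.009,.155,1.5503)
c=ctrl.camera("wrist"); cv2.imwrite("pics/w5.png",c["frame"][180:420,140:420])
P=cloud(c); z=P[...,2]
m=(z>.163)&(z<.178)&(abs(P[...,0]-.5035)<.012)&(abs(P[...,1]+.009)<.022); q=P[m]; print(q.min(0),q.max(0))
fit(c,(.49,.52,-.03,.02),.106,.116,5)
E
```

```text
t23.4 pos [ 0.504  -0.0109  0.1563] toolz [ 0.e+00  1.e-04 -1.e+00] yaw 1.5488 shift [ 1.9 -0.4  1.3] rz -0.0015 F [ 0.2  0.5 -2. ] op 32.1 grip 59.8
[ 0.4915055  -0.02527529  0.16300224] [0.5154999  0.00889199 0.17342177]
```

View pics/w5.png

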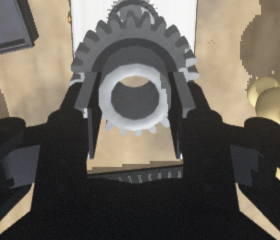

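The hub is centred within about 1 mm of shaft B's measured axis. I'll lower it in stages.

Emit:
jog_arm --series '[[[-0.5,0,8,0,0,0,20],[0,0,8,0,0,0,20],[0,0,8,0,0,0,20],[0,0,8,0,0,0,20],[0,0,6,0,0,0,20],[0,0,5,0,0,0,20],[0,0,3,0,0,0,20],[0,0,0,0,0,0,20],[0,0,0,0,0,0,20],[0,0,0,0,0,0,20]]]'

```text
time_s: 24.45
eef_pos: [0.5043, -0.0121, 0.1107]
eef_rot: [0.0, 0.715, 0.699, 0.0]
wrist_force: [-0.1, 0.2, -2.7]
opening: 0.374
grasp_force: 59.8
```

Now it's over the full diameter with no side force. I'll continue down.

Emit:
jog_arm --series '[[[0,0,7,0,0,0,20],[0,0,8,0,0,0,20],[0,0,8,0,0,0,20],[0,0,7,0,0,0,20],[0,0,5,0,0,0,20],[0,0,3,0,0,0,20],[0,0,2,0,0,0,20],[0,0,0,0,0,0,20],[0,0,0,0,0,0,20],[0,0,0,0,0,0,20]]]'

```text
time_s: 25.45
eef_pos: [0.5042, -0.0121, 0.0706]
eef_rot: [0.0, 0.715, 0.699, 0.0]
wrist_force: [0.3, 0.2, -2.4]
opening: 0.374
grasp_force: 59.8
```

Emit:
jog_arm --series '[[[0,0,2,0,0,0,20],[0,0,1,0,0,0,20],[0,0,0.5,0,0,0,20],[0,0,0,0,0,0,20],[0,0,0,0,0,0,52],[0,0,0,0,0,0,52],[0,0,0,0,0,0,52],[0,0,0,0,0,0,52],[0,0,0,0,0,0,52],[0,0,0,0,0,0,52]]]'

```text
time_s: 26.45
eef_pos: [0.504, -0.012, 0.0668]
eef_rot: [-0.0, 0.715, 0.699, 0.0]
wrist_force: [-0.0, 0.2, -0.2]
opening: 0.613
grasp_force: 0.0
```

Emit:
jog_arm --series '[[[0,0,-10,0,0,0,52],[0,0,-25,0,0,0,52],[0,0,-40,0,0,0,52],[0,0,-30,0,0,0,52],[-20,0,-20,0,0,0,52],[-40,-3,0,0,0,0,52],[-40,-3,0,0,0,0,52],[-30,-3,0,0,0,0,52],[-15,0,0,0,0,0,52],[0,0,0,0,0,0,52]]]'

```text
time_s: 27.45
eef_pos: [0.4917, -0.1584, 0.1924]
eef_rot: [0.0, 0.716, 0.698, 0.0]
wrist_force: [-0.4, 0.8, 0.1]
opening: 0.61
grasp_force: 0.0
```

```bash
python3 - <<'E'
from h import *
import pickle
go(.4846,-.2655,.0215,1.5503)
c=ctrl.camera("wrist"); pickle.dump(c,open("w6.pkl","wb")); cv2.imwrite("pics/w6.png",c["frame"])
fit(c,(.42,.54,-.34,-.19),.031,.043)
fit(c,(.42,.54,-.34,-.19),.010,.022,100)
fit(c,(.55,.62,-.34,-.19),.028,.045)
fit(c,(.46,.54,-.06,.05),.080,.090)
fit(c,(.46,.54,-.06,.05),.060,.068)
E
```

```text
t27.4 pos [ 0.4917 -0.1584  0.1924] toolz [ 7.e-04 -5.e-04 -1.e+00] yaw 1.5450 shift [-107.2   -4.5  170.9] rz -0.0053 F [-0.4  0.8  0.1] op 52.1 grip 0.0
0.031 [256 278  31  31 535] mean [ 0.4859 -0.2645  0.0359] circ 0.4857 -0.2656 0.0171
0.01 [ 229  243   85   80 3312] mean [ 0.4857 -0.2631  0.0152] circ 0.4859 -0.2658 0.0483
0.028 [361 267  15  19  77] mean [ 0.5894 -0.2472  0.0352] circ 0.5876 -0.2493 0.0111
0.08 [263   0  48  29 649] mean [ 0.5043 -0.0189  0.0823] circ 0.5046 -0.0121 0.0165
0.08 [273   0  24  13  99] mean [ 0.5029 -0.0158  0.0851] circ 0.5033 -0.0116 0.0082
0.06 [ 243    0   86   58 1824] mean [ 0.5037 -0.0233  0.0624] circ 0.5046 -0.0101 0.0327
```

View pics/w6.png

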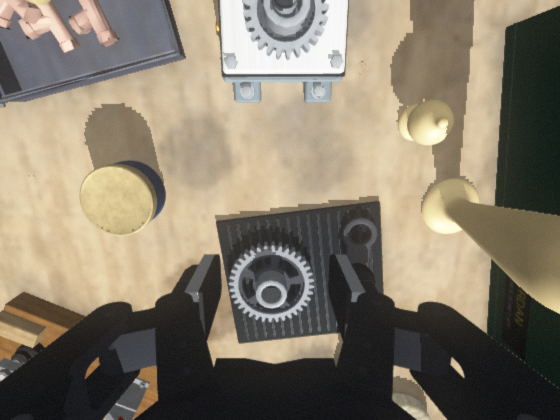

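The small gear is seated on B: its disc and hub heights match the starting values. The large gear is on the mat at (0.486, -0.266), pixel (270,285). Next I'll fetch it.

Emit:
jog_arm --series '[[[-30,-3,0,0,0,-0.005,52],[-40,0,20,0,0,0,52],[-27,0,30,0,0,0,52],[-10,0,35,0,0,0,52],[0,0,30,0,0,0,52],[0,0,20,0,0,0,52],[0,0,15,0,0,0,52],[0,0,10,0,0,0,52],[0,0,5,0,0,0,52],[0,0,0,0,0,0,52]]]'

```text
time_s: 28.5
eef_pos: [0.4868, -0.2633, 0.0268]
eef_rot: [-0.0, 0.713, 0.701, 0.0]
wrist_force: [0.1, 0.5, 0.1]
opening: 0.611
grasp_force: 0.0
```

```bash
python3 - <<'E'
from h import *
go(.4857,-.2656,.0215,1.5503)
E
```

```text
t28.5 pos [ 0.4868 -0.2633  0.0268] toolz [ 0.e+00  1.e-04 -1.e+00] yaw 1.5534 shift [-2.3 -1.1  5.3] rz 0.0031 F [0.1 0.5 0.1] op 52.2 grip 0.0
```

Emit:
jog_arm --series '[[[-2,-1,3,0,0,0.002,52],[0,0,2,0,0,0,52],[0,0,0,0,0,0,52],[0,0,0,0,0,0,20],[0,0,0,0,0,0,20],[0,0,0,0,0,0,20],[0,0,0,0,0,0,20],[0,0,0,0,0,0,20],[0,0,0,0,0,0,20],[0,0,0,0,0,0,20]]]'

```text
time_s: 29.5
eef_pos: [0.4859, -0.266, 0.0225]
eef_rot: [0.0, 0.714, 0.7, 0.0]
wrist_force: [-0.9, 0.8, 5.6]
opening: 0.386
grasp_force: 59.2
```

Emit:
jog_arm --series '[[[0,0,-5,0,0,0,20],[0,0,-10,0,0,0,20],[0,0,-20,0,0,0,20],[0,0,-30,0,0,0,20],[0,0,-30,0,0,0,20],[0,0,-30,0,0,0,20],[0,0,-15,0,0,0,20],[0,0,0,0,0,0,20],[0,0,0,0,0,0,20],[0,0,0,0,0,0,20]]]'

```text
time_s: 30.5
eef_pos: [0.4843, -0.2647, 0.1596]
eef_rot: [-0.002, 0.714, 0.7, -0.0]
wrist_force: [-0.9, 0.3, -5.5]
opening: 0.386
grasp_force: 60.6
```

```bash
python3 - <<'E'
from h import *
go(.5055,.0787,.16,1.5503)
E
```

```text
t30.5 pos [ 0.4843 -0.2647  0.1596] toolz [-0.003   0.0026 -1.    ] yaw 1.5507 shift [343.8  14.3   0.4] rz 0.0004 F [-0.9  0.3 -5.5] op 33.0 grip 60.6
```

Emit:
jog_arm --series '[[[20,1,0,0,0,0,20],[30,2,0,0,0,0,20],[35,2,0,0,0,0,20],[36,2,0,0,0,0,20],[36,2,0,0,0,0,20],[36,2,0,0,0,0,20],[30,2,0,0,0,0,20],[17,1,0,0,0,0,20],[5,0,0,0,0,0,20],[0,0,0,0,0,0,20]]]'

```text
time_s: 31.5
eef_pos: [0.5036, -0.0203, 0.1605]
eef_rot: [-0.001, 0.714, 0.701, -0.001]
wrist_force: [1.1, -0.3, -5.7]
opening: 0.38
grasp_force: 60.6
```

```bash
python3 - <<'E'
from h import *
go(.5055,.0787,.16,1.5503)
c=ctrl.camera("wrist"); cv2.imwrite("pics/w7.png",c["frame"])
fit(c,(.48,.53,.05,.1),.100,.116,10)
fit(c,(.48,.53,.05,.1),.110,.116,5)
P=cloud(c); z=P[...,2]; y0=ctrl.get_obs()["eef_pos"]
for hw in(.012,.004):
  m=(z>y0[2]+.009)&(z<y0[2]+.021)&(abs(P[...,0]-y0[0])<hw)&(abs(P[...,1]-y0[1]-.002)<.022); q=P[m]; print("hub",q.min(0).round(4),q.max(0).round(4))
fit(c,(.44,.57,-.07,.05),y0[2]-.010,y0[2]+.001,200)
E
```

```text
t31.5 pos [ 0.5036 -0.0203  0.1605] toolz [-2.3e-03  4.0e-04 -1.0e+00] yaw 1.5523 shift [99.1  0.   0.6] rz 0.002 F [ 1.1 -0.3 -5.7] op 32.5 grip 60.6
0.1 [262  53  24  27 489] mean [0.5056 0.0782 0.1061] circ 0.5055 0.0789 0.0072
0.11 [268  58  12  12  84] mean [0.5055 0.079  0.1109] circ 0.5055 0.0784 0.0032
hub [ 0.4919 -0.0368  0.1699] [ 0.5158 -0.0029  0.1768]
hub [ 0.4999 -0.0368  0.1699] [ 0.5079 -0.0029  0.1768]
0.15080838309602462 [ 181  168  188  125 9054] mean [ 5.044e-01 -2.000e-04  1.535e-01] circ 0.5043 -0.0203 0.0478
0.15080838309602462 [254 267  42  23 436] mean [ 0.5041 -0.0284  0.1566] circ 0.5043 -0.0225 0.0102
0.15080838309602462 [ 235  293   81   49 1865] mean [ 0.5042 -0.0561  0.1534] circ 0.5045 -0.0527 0.023
```

View pics/w7.png

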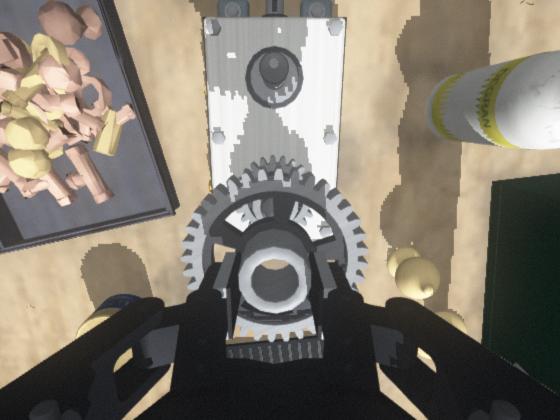

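The shaft A tip is at pixel (274,64), which is (0.5055, 0.0787). The held gear is centred at (0.5044, -0.020). I'll shift it by the difference.

Emit:
jog_arm --series '[[[10,-1,0,0,0,0,20],[20,0,0,0,0,0,20],[25,0,0,0,0,0,20],[22,0,0,0,0,0,20],[14,0,0,0,0,0,20],[6,0,0,0,0,0,20],[1.5,0,0,0,0,0,20],[0,0,0,0,0,0,20],[0,0,0,0,0,0,20],[0,0,0,0,0,0,20]]]'

```text
time_s: 32.55
eef_pos: [0.5055, 0.0768, 0.1618]
eef_rot: [0.0, 0.714, 0.7, -0.0]
wrist_force: [0.4, -0.5, -5.1]
opening: 0.384
grasp_force: 60.6
```

```bash
python3 - <<'E'
from h import *
go(.5055,.0787,.0675,1.5503)
c=ctrl.camera("wrist")
P=cloud(c); z=P[...,2]; y0=ctrl.get_obs()["eef_pos"]
m=(z>y0[2]+.009)&(z<y0[2]+.021)&(abs(P[...,0]-y0[0])<.004)&(abs(P[...,1]-y0[1]-.002)<.022); q=P[m]; print("hub",q.min(0).round(4),q.max(0).round(4))
fit(c,(.44,.57,.02,.14),y0[2]-.010,y0[2]+.001,600)
E
```

```text
t32.5 pos [0.5055 0.0768 0.1618] toolz [ 1.e-04 -1.e-04 -1.e+00] yaw 1.5498 shift [ 1.9 -0.  94.3] rz -0.0005 F [ 0.4 -0.5 -5.1] op 32.8 grip 60.6
hub [0.5015 0.0606 0.1708] [0.5094 0.0943 0.1774]
0.15179337047363714 [ 181  168  188  125 9424] mean [0.5065 0.0968 0.1546] circ 0.506 0.0768 0.0478
0.15179337047363714 [ 235  293   81   49 1938] mean [0.506  0.0412 0.1545] circ 0.5065 0.0445 0.023
```

Emit:
jog_arm --series '[[[1.5,-0.5,8,0,0,0,20],[0,0,9,0,0,0,20],[0,0,9,0,0,0,20],[0,0,8,0,0,0,20],[0,0,7,0,0,0,20],[0,0,6,0,0,0,20],[0,0,4,0,0,0,20],[0,0,0,0,0,0,20],[0,0,0,0,0,0,20],[0,0,0,0,0,0,20]]]'

```text
time_s: 33.6
eef_pos: [0.5053, 0.079, 0.1112]
eef_rot: [0.0, 0.714, 0.7, 0.0]
wrist_force: [0.7, -0.0, -5.7]
opening: 0.381
grasp_force: 60.6
```

Emit:
jog_arm --series '[[[0,0,7,0,0,0,20],[0,0,8,0,0,0,20],[0,0,8,0,0,0,20],[0,0,7,0,0,0,20],[0,0,5,0,0,0,20],[0,0,3,0,0,0,20],[0,0,1,0,0,0,20],[0,0,0,0,0,0,20],[0,0,0,0,0,0,20],[0,0,0,0,0,0,20]]]'

```text
time_s: 34.6
eef_pos: [0.5052, 0.079, 0.0721]
eef_rot: [0.0, 0.714, 0.7, 0.0]
wrist_force: [-1.0, -0.1, -4.4]
opening: 0.383
grasp_force: 60.6
```

Emit:
jog_arm --series '[[[0,0,2,0,0,0,20],[0,0,1.5,0,0,0,20],[0,0,0.5,0,0,0,20],[0,0,0,0,0,0,20],[0,0,0,0,0,0,52],[0,0,0,0,0,0,52],[0,0,0,0,0,0,52],[0,0,0,0,0,0,52],[0,0,0,0,0,0,52],[0,0,0,0,0,0,52]]]'

```text
time_s: 35.6
eef_pos: [0.505, 0.079, 0.0678]
eef_rot: [0.0, 0.714, 0.7, 0.0]
wrist_force: [-0.2, -1.1, 0.8]
opening: 0.613
grasp_force: 0.0
```

Emit:
jog_arm --series '[[[0,0,-10,0,0,0,52],[0,0,-25,0,0,0,52],[0,0,-40,0,0,0,52],[-5,0,-35,0,0,0,52],[-20,0,-15,0,0,0,52],[-30,0,0,0,0,0,52],[-25,0,0,0,0,0,52],[-10,0,0,0,0,0,52],[0,0,0,0,0,0,52],[0,0,0,0,0,0,52]]]'

```text
time_s: 36.6
eef_pos: [0.503, -0.0104, 0.1929]
eef_rot: [-0.0, 0.714, 0.7, 0.0]
wrist_force: [0.3, -0.2, 0.6]
opening: 0.608
grasp_force: 0.0
```

```bash
python3 - <<'E'
from h import *
go(.5815,-.2545,.04,1.5503)
c=ctrl.camera("wrist"); cv2.imwrite("pics/w8.png",c["frame"])
for a,b in((.110,.116),(.0795,.088),(.058,.067)): fit(c,(.44,.57,-.06,.14),a,b,40)
E
```

```text
t36.6 pos [ 0.503  -0.0104  0.1929] toolz [-1.e-04  5.e-04 -1.e+00] yaw 1.5505 shift [-242.5   83.5  152.7] rz 0.0002 F [ 0.3 -0.2  0.6] op 51.9 grip 0.0
0.11 [271  83   9  11  66] mean [0.5056 0.079  0.111 ] circ 0.5062 0.0787 0.0033
0.11 [271 212   8   8  52] mean [ 0.5037 -0.0085  0.111 ] circ 0.5037 -0.0088 0.0033
0.0795 [ 253   68   45   48 1026] mean [0.5062 0.0791 0.0823] circ 0.506 0.0788 0.0169
0.0795 [256 186  40  40 780] mean [ 0.5048 -0.0079  0.0826] circ 0.5047 -0.0097 0.017
0.058 [ 216   28  119  126 6285] mean [0.5061 0.0811 0.0612] circ 0.5061 0.0792 0.0478
0.058 [ 239  164   74   72 2235] mean [ 0.5047 -0.0064  0.0621] circ 0.5045 -0.01 0.0327
```

View pics/w8.png

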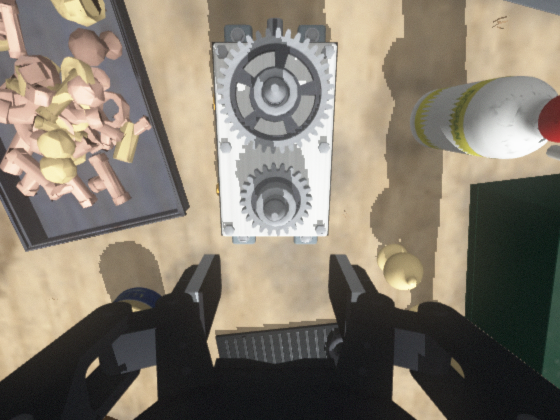

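Both gears are swapped and seated: pixel (275,90) for the large one, (276,200) for the small one, with disc tops at 62 mm. Next is the bar.

Emit:
jog_arm --series '[[[-15,5,0,0,0,0,46],[-25,10,0,0,0,0,46],[-30,12,0,0,0,0,46],[-30,14,0,0,0,0,46],[-30,14,0,0,0,0,46],[-22,14,0,0,0,0,46],[-12,10,0,0,0,0,46],[-4,3,0,0,0,0,46],[0,0,0,0,0,0,46],[0,0,0,0,0,0,46]]]'

```text
time_s: 37.65
eef_pos: [0.5814, -0.1798, 0.1925]
eef_rot: [-0.0, 0.714, 0.7, -0.0]
wrist_force: [-0.5, -0.7, 0.0]
opening: 0.539
grasp_force: 0.0
```

```bash
python3 - <<'E'
from h import *
c=ctrl.camera("wrist"); cv2.imwrite("pics/w9.png",c["frame"])
fit(c,(.54,.63,-.34,-.17),.032,.045)
P=cloud(c);z=P[...,2]
m=(z>.0085)&(z<.016)&(abs(P[...,0]-.58)<.04)&(abs(P[...,1]+.255)<.08); q=P[m]; print(len(q),cv2.minAreaRect(np.float32(q[:,:2])))
go(.5815,-.2545,.0168,1.5503)
E
```

```text
0.032 [263 252  27  26 516] mean [ 0.5815 -0.2531  0.0367] circ 0.5814 -0.2541 0.0141
1470 ((0.5819218754768372, -0.25423485040664673), (0.1253032088279724, 0.0366293340921402), 87.56732177734375)
t37.7 pos [ 0.5814 -0.1796  0.1926] toolz [-6.e-04  4.e-04 -1.e+00] yaw 1.5518 shift [-74.9   1.7 175.8] rz 0.0015 F [-0.9  0.9 -0.2] op 46.2 grip 0.0
```

View pics/w9.png

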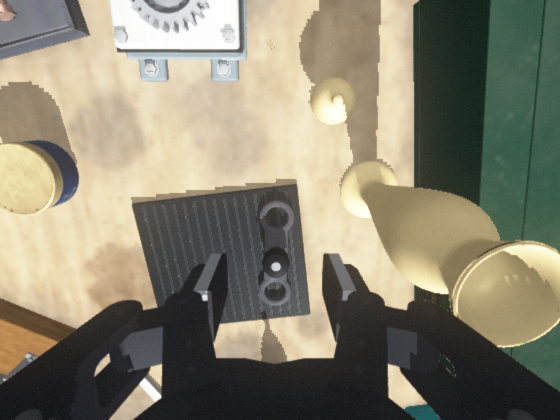

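The bar is at pixel (275,262), undisturbed. I'll go down and grip it.

Emit:
jog_arm --series '[[[-30,1.5,0,0,0,0,46],[-35,0,20,0,0,0,46],[-9.5,0,30,0,0,0,46],[0,0,30,0,0,0,46],[0,0,30,0,0,0,46],[0,0,25,0,0,0,46],[0,0,20,0,0,0,46],[0,0,11,0,0,0,46],[0,0,5,0,0,0,46],[0,0,0,0,0,0,46]]]'

```text
time_s: 38.7
eef_pos: [0.5818, -0.2547, 0.0218]
eef_rot: [-0.0, 0.714, 0.7, -0.0]
wrist_force: [0.6, -0.2, -0.4]
opening: 0.541
grasp_force: 0.0
```

```bash
python3 - <<'E'
from h import *
go(.5815,-.2541,.0172,1.5503)
E
```

```text
t38.7 pos [ 0.5818 -0.2547  0.0218] toolz [-2.e-04  1.e-04 -1.e+00] yaw 1.5513 shift [ 0.6 -0.3  4.6] rz 0.001 F [ 0.6 -0.2 -0.4] op 46.2 grip 0.0
```

Emit:
jog_arm --series '[[[0.5,0,3,0,0,0,46],[0,0,1.5,0,0,0,46],[0,0,0,0,0,0,46],[0,0,0,0,0,0,10],[0,0,0,0,0,0,10],[0,0,0,0,0,0,10],[0,0,0,0,0,0,10],[0,0,0,0,0,0,10],[0,0,0,0,0,0,10],[0,0,0,0,0,0,10]]]'

```text
time_s: 39.7
eef_pos: [0.5822, -0.2549, 0.018]
eef_rot: [0.001, 0.714, 0.7, 0.0]
wrist_force: [-0.9, -0.0, 4.8]
opening: 0.279
grasp_force: 59.3
```

Emit:
jog_arm --series '[[[0,0,-5,0,0,0,10],[0,0,-15,0,0,0,10],[0,0,-25,0,0,0,10],[0,0,-30,0,0,0,10],[0,0,-30,0,0,0,10],[0,0,-30,0,0,0,10],[0,0,-18,0,0,0,10],[0,0,-5,0,0,0,10],[0,0,0,0,0,0,10],[0,0,0,0,0,0,10]]]'

```text
time_s: 40.7
eef_pos: [0.581, -0.2541, 0.174]
eef_rot: [-0.001, 0.714, 0.7, -0.0]
wrist_force: [-0.1, 0.0, -2.9]
opening: 0.282
grasp_force: 59.0
```

```bash
python3 - <<'E'
from h import *
go(.5046,.0351,.175,1.5503)
E
```

```text
t40.7 pos [ 0.581  -0.2541  0.174 ] toolz [-0.0018  0.0012 -1.    ] yaw 1.5507 shift [287.6 -82.2  -0.5] rz 0.0004 F [-0.1  0.  -2.9] op 24.1 grip 59.0
```

Emit:
jog_arm --series '[[[20,-8,0,0,0,0,10],[32,-10,0,0,0,0,10],[36,-10,0,0,0,0,10],[36,-10,0,0,0,0,10],[36,-10,0,0,0,0,10],[36,-10,0,0,0,0,10],[36,-10,0,0,0,0,10],[30,-9,0,0,0,0,10],[18,-4,0,0,0,0,10],[7,-1,0,0,0,0,10]]]'

```text
time_s: 41.7
eef_pos: [0.5039, 0.0359, 0.1738]
eef_rot: [-0.001, 0.713, 0.701, -0.001]
wrist_force: [-0.0, 0.1, -1.4]
opening: 0.285
grasp_force: 59.1
```

Emit:
jog_arm --series '[[[0,0,5,0,0,0,10],[0,0,10,0,0,0,10],[0,0,5,0,0,0,10],[0,0,0,0,0,0,10],[0,0,0,0,0,0,10],[0,0,0,0,0,0,10],[0,0,0,0,0,0,10],[0,0,0,0,0,0,10],[0,0,0,0,0,0,10],[0,0,0,0,0,0,10]]]'

```text
time_s: 42.7
eef_pos: [0.5056, 0.034, 0.1554]
eef_rot: [0.0, 0.714, 0.7, 0.0]
wrist_force: [-0.1, 0.1, -1.4]
opening: 0.278
grasp_force: 59.1
```

```bash
python3 - <<'E'
from h import *
import pickle
c=ctrl.camera("wrist"); cv2.imwrite("pics/w10.png",c["frame"]); pickle.dump(c,open("w10.pkl","wb"))
go(.5046,.0351,.150,1.5503); z0=ctrl.get_obs()["eef_pos"][2]
fit(c,(.47,.54,-.04,.12),.104,.116,10)
fit(c,(.47,.54,.05,.12),z0-.009,z0-.001,50)
fit(c,(.47,.54,-.04,.12),z0+.010,z0+.025,50)
P=cloud(c);z=P[...,2]
m=(z>z0-.010)&(z<z0)&(P[...,1]>.055)&(P[...,1]<.12)&(abs(P[...,0]-.505)<.03); q=P[m]; print(q.min(0),q.max(0))
E
```

```text
t42.8 pos [0.5056 0.034  0.1554] toolz [ 2.e-04 -0.e+00 -1.e+00] yaw 1.5509 shift [ 1.  -1.   5.4] rz 0.0006 F [-0.3 -0.2 -1.1] op 24.0 grip 59.1
0.104 [262 152  20  20 277] mean [0.5055 0.0798 0.1081] circ 0.5051 0.0783 0.0058
0.14640851377800634 [ 238  134   79  100 4089] mean [0.5078 0.0724 0.1483] circ 0.507 0.0721 0.0254
0.16540851377800636 [ 212  248  126   68 3983] mean [0.5063 0.038  0.1737] circ 0.5063 0.0397 0.0257
[0.4896477  0.05500319 0.14545958] [0.526897   0.09716129 0.15073683]
```

View pics/w10.png

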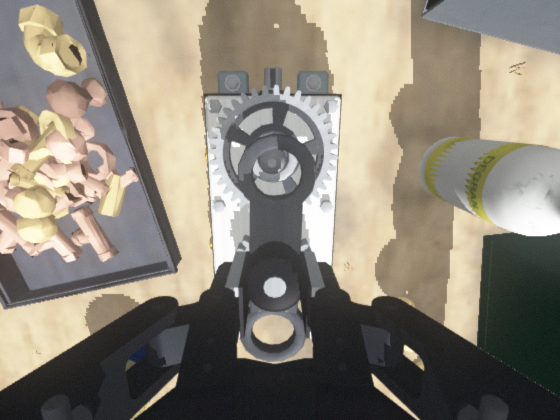

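Through the leading eye I can see shaft A at (272,162). The eye is at (0.508, 0.078) against the shaft's (0.5055, 0.0787), and the bar is about 0.025 rad out of line. I'll correct both and go down to the nose.

Emit:
jog_arm --series '[[[1,-1.3,0,0,0,-0.025,10],[0,0,4,0,0,0,10],[0,0,7,0,0,0,10],[0,0,7,0,0,0,10],[0,0,4,0,0,0,10],[0,0,0,0,0,0,10],[0,0,0,0,0,0,10],[0,0,0,0,0,0,10],[0,0,0,0,0,0,10],[0,0,0,0,0,0,10]]]'

```text
time_s: 43.75
eef_pos: [0.5044, 0.035, 0.1335]
eef_rot: [0.0, 0.705, 0.709, 0.0]
wrist_force: [-0.1, 0.2, -1.5]
opening: 0.274
grasp_force: 59.1
```

```bash
python3 - <<'E'
from h import *
c=ctrl.camera("wrist"); cv2.imwrite("pics/w11.png",cv2.resize(c["frame"][100:380,160:400],None,fx=2,fy=2))
go(.5046,.0351,.150,1.5503); z0=ctrl.get_obs()["eef_pos"][2]
P=cloud(c);z=P[...,2]
m=(z>z0-.010)&(z<z0)&(P[...,1]>.06)&(P[...,1]<.12)&(abs(P[...,0]-.505)<.03); q=P[m]; print(q.min(0),q.max(0))
E
```

```text
t43.8 pos [0.5044 0.035  0.1335] toolz [ 4.e-04 -0.e+00 -1.e+00] yaw 1.5758 shift [  0.1   0.2 -16.5] rz 0.0255 F [ 0.  -0.  -1.1] op 24.0 grip 59.1
[0.4874139  0.06000223 0.12350682] [0.52470761 0.09817011 0.12882866]
```

View pics/w11.png

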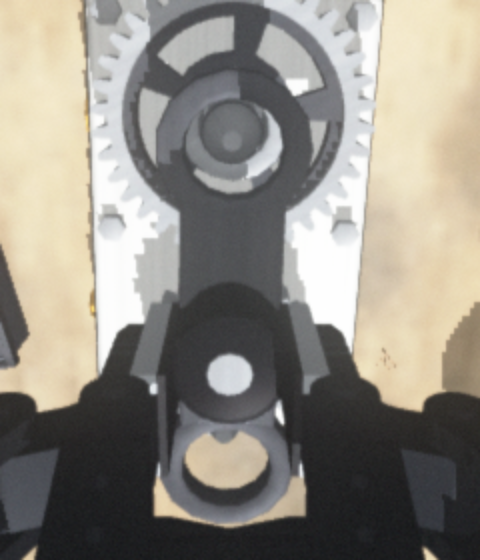

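The eye is now within 1 mm of shaft A in both axes, and shaft B's tip shows in the rear eye. I'll lower it.

Emit:
jog_arm --series '[[[-0.3,-0.3,5,0,0,0,10],[0,0,6,0,0,0,10],[0,0,6,0,0,0,10],[0,0,5,0,0,0,10],[0,0,2,0,0,0,10],[0,0,0,0,0,0,10],[0,0,0,0,0,0,10],[0,0,0,0,0,0,10],[0,0,0,0,0,0,10],[0,0,0,0,0,0,10]]]'

```text
time_s: 44.8
eef_pos: [0.5041, 0.0347, 0.1095]
eef_rot: [0.0, 0.705, 0.709, 0.0]
wrist_force: [-0.7, -0.2, -2.4]
opening: 0.285
grasp_force: 59.1
```

Emit:
jog_arm --series '[[[0,0,3,0,0,0,10],[0,0,4,0,0,0,10],[0,0,2,0,0,0,10],[0,0,1,0,0,0,10],[0,0,1,0,0,0,10],[0,0,0,0,0,0,10],[0,0,0,0,0,0,10],[0,0,0,0,0,0,10],[0,0,0,0,0,0,10],[0,0,0,0,0,0,10]]]'

```text
time_s: 45.8
eef_pos: [0.504, 0.0347, 0.0984]
eef_rot: [0.0, 0.705, 0.709, 0.0]
wrist_force: [-0.2, 0.6, -1.6]
opening: 0.281
grasp_force: 58.9
```

Lower the last 1.5 mm, release, and back off.

Emit:
jog_arm --series '[[[0,0,1,0,0,0,10],[0,0,0.5,0,0,0,10],[0,0,0,0,0,0,10],[0,0,0,0,0,0,46],[0,0,0,0,0,0,46],[0,0,0,0,0,0,46],[0,0,0,0,0,0,46],[0,0,0,0,0,0,46],[0,0,-10,0,0,0,46],[0,0,-20,0,0,0,46]]]'

```text
time_s: 46.8
eef_pos: [0.5026, 0.0349, 0.1261]
eef_rot: [-0.001, 0.705, 0.709, -0.001]
wrist_force: [0.1, -0.2, 0.7]
opening: 0.541
grasp_force: 0.0
```

Emit:
jog_arm --series '[[[0,0,-40,0,0,0,46],[0,0,-40,0,0,0,46],[-10,0,-30,0,0,0,46],[-20,0,0,0,0,0,46],[-10,0,0,0,0,0,46],[0,0,0,0,0,0,46],[0,0,0,0,0,0,46],[0,0,0,0,0,0,46],[0,0,0,0,0,0,46],[0,0,0,0,0,0,46]]]'

```text
time_s: 47.8
eef_pos: [0.504, -0.0048, 0.2364]
eef_rot: [-0.0, 0.705, 0.709, -0.0]
wrist_force: [0.1, -1.4, -0.7]
opening: 0.537
grasp_force: 0.0
```

```bash
python3 - <<'E'
from h import *
c=ctrl.camera("wrist"); cv2.imwrite("pics/w12.png",c["frame"])
go(.5046,.0351,.150,1.5503)
R0=(.44,.57,-.07,.14)
fit(c,R0,.114,.125,40);fit(c,R0,.086,.097,40);fit(c,R0,.058,.067,100);fit(c,R0,.108,.116,20)
P=cloud(c);z=P[...,2]
m=(z>.086)&(z<.097)&(abs(P[...,0]-.505)<.03)&(abs(P[...,1]-.035)<.08); q=P[m]; print(cv2.minAreaRect(np.float32(q[:,:2])))
A=np.c_[q[:,:2]-q[:,:2].mean(0),np.ones(len(q))]; print("tilt",np.linalg.lstsq(A,q[:,2],rcond=None)[0])
E
```

```text
t47.9 pos [ 0.504  -0.0049  0.2365] toolz [-5.e-04  2.e-04 -1.e+00] yaw 1.5763 shift [40.   0.8 86.5] rz 0.026 F [-0.1 -0.1  0.5] op 46.3 grip 0.0
0.114 [259 140  33  34 814] mean [0.5048 0.0353 0.1164] circ 0.5048 0.035 0.0137
0.086 [ 255   79   44   69 1525] mean [0.5055 0.0697 0.0902] circ 0.5037 0.0683 0.0297
0.086 [266  91  21  22  71] mean [0.5054 0.0791 0.0955] circ 0.5055 0.0789 0.009
0.086 [ 255  166   40   55 1134] mean [ 0.5042 -0.0015  0.0905] circ 0.5041 -0.0002 0.0272
0.086 [265 192  18   9  58] mean [ 0.5042 -0.0021  0.0932] circ 0.5036 -0.005 0.0079
0.058 [ 227   48  101  103 3694] mean [0.5061 0.0856 0.0613] circ 0.5061 0.079 0.0476
0.058 [243 168  29  58 493] mean [ 0.4835 -0.01    0.0623] circ 0.4928 -0.012 0.0301
0.058 [273 168  34  59 533] mean [ 0.5248 -0.0115  0.0623] circ 0.5124 -0.012 0.0315
0.108 [271  96  11  11  78] mean [0.5055 0.0789 0.1102] circ 0.5053 0.0777 0.0041
0.108 [259 140  26  22  92] mean [0.5008 0.0436 0.1146] circ 0.5023 0.0394 0.0125
0.108 [269 202  10   9  66] mean [ 0.5035 -0.0082  0.1101] circ 0.5036 -0.0088 0.0043
((0.5052939057350159, 0.03507264330983162), (0.1247270479798317, 0.03712622448801994), 89.3022689819336)
tilt [-0.00266291 -0.00253485  0.09055618]
```

View pics/w12.png

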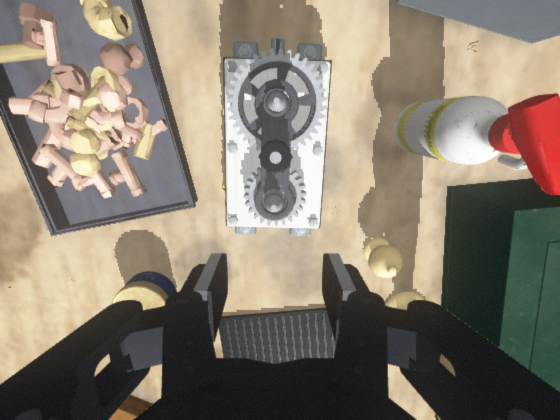

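The bar lies flat and centred on both hubs: knob at pixel (275,156), both shafts through the eyes, tilt about 0.003 rad. The gripper is clear, so I'm handing in.

```bash
python3 -c "
from bench import ctrl
print(ctrl.hand_in())"
```

```text
the job is handed in; nothing more can be done
None
```

The gear swap is done and handed in at about 48 s. The large gear is on shaft_a, the small one is on shaft_b, and the keeper bar lies flat on both hubs. My last measurements put every part within tolerance, but the hand-in call returned no verdict.

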